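Clear the basin rack into the bamboo tray in the same order

ROBOT

A 6-joint arm with a two-finger parallel gripper is mounted at the origin on the work surface. World frame = base frame: x ahead of the robot, y to its left, z up, the work surface at z = 0. Lengths are in m, angles in degrees, forces in N, time in s.
With the tool pointing down it reaches from about 0.4 to 0.825 m from the base axis. Payload 7 kg.
Tool frame: the origin (TCP) lies midway between the tips of the shut fingers; the grasp point (between the pads) lies 19 mm behind it; z points along the fingers, y is the direction in which the jaws open and shut (so a half turn about z gives the same grasp; the last joint's range is limited). The gripper opens to 88 mm and grips with 3 to 60 N. Pads are 19 mm wide; open, the fingers measure 130 mm over their backs; the gripper's body (78 mm by 193 mm) begins 47 mm behind the grasp point.
Start: joints at [-49.899, 20.546, 0.682, 0, -70.136, -16.507], TCP at [0.27, -0.619, 0.227] pointing down, gripper open.
Joint ranges: [-176.03, 176.03], [-82.01, 121.73], [-58.28, 71.71], [-173.87, 95.51], [-174.79, -0.11], [-173.66, 173.66]. Speed limits (degrees/s): [136.94, 136.94, 172.46, 180, 180, 180].

INTERFACE

Orientations are given as a 3x3 rotation matrix whose columns are the frame's x, y, z axes.
In Python, from rig import robot gives the robot as it stands. Calls block until the motion is done:
- robot.goto(position, orientation): joint-space move of the TCP to a pose.
- robot.servo_line(position, ori=None, speed=0.15): straight line of the TCP; ori=None keeps the orientation; speed is the mean speed in m/s.
- robot.movej(angles): joint-space move.
- robot.move_gripper(opening): opening from 0.0 (shut) to 1.0 (fully open); the grip force is fixed at half the most; returns when the fingers have stopped.
- robot.dwell(seconds).
- robot.ik(position, orientation): joint angles nearest the present ones, or None.
- robot.grab_frame(name): name is "scene" or "top" or "wrist"; returns (picture, depth): 480x640x3 uint8, red, green, blue; 480x640 float32, m along the optical axis (not along the pixel's ray), 0 where there is no reading.
- robot.camera_info(name): a dict with "vfov" (degrees; the focal length in pixels is half the picture's height over the tangent of half this angle, whatever the lens; pixels are square), "cx", "cy" (the principal point, pixels), "k1" (the pictures are not rectified: a ray, as slopes to the right and down, at radius r is drawn at 1 + k1 r^2 times it, then the intrinsics apply), "view" (4x4, takes a point from world to camera coordinates); the wrist camera has in their place "T_tool_cam" (4x4, takes a point from camera to tool coordinates, whose origin is the TCP and whose axes are the flange's). Camera axes: x right, y down, z forward; pixel columns grow to the right and rows downward; lengths in m; the calibration is good to about 2 mm. A picture is of the moment at which its call begins: read the wrist's pose just before it. camera_info takes no time and is no camera call.
A pose or a line that the arm cannot do raises robot.Unreachable and nothing moves.
- robot.job_done(): hands the job in, once; it reports no verdict.
Readings, each from a call of its own:
- robot.read_t(): time.
- robot.read_qpos(): joint angles.
- robot.read_qvel(): joint speeds.
- robot.read_effort(): joint torques, N m.
- robot.read_position(): TCP position.
- robot.read_tcp_rot(): TCP orientation.
- robot.read_force(): force on the tool from outside, world axes, zero at the start.
- robot.read_ft_torque(): the same for the moment, N m.
- robot.read_grip_width(): opening from 0.0 (shut) to 1.0 (fully open).
Only numpy, scipy, OpenCV 4.12 (cv2) and the standard library are available. Lean on these libraries where they do the work, as an engineer would, in place of code of your own. Each camera call takes 0.05 s, during which the arm holds its last target. There are 200 camera calls.

TASK

The steel rack by the basin is to be cleaned, so move the four toiletries standing in its rings over to the empty bamboo tray. Put one in each compartment, in the same left-to-right order as they stood in the rack, so that everyone finds their things where they are used to. Set each down gently, standing upright on the tray's floor, without dropping it, and let go.

Things in the scene. Friction and masses are not known exactly. Their poses are not given: they have to be found in the camera images.
- rack: Fixed steel rack: base plate 318 mm long (y), 110 wide (x), 4 thick, with a round rail along its back, at x = +46 mm, rail top 28 mm above the counter. Four wire rings clipped to it in a row at y = -114, -38, 38, 114 mm, in any order. Origin: underside, middle of the row. y runs along the row to the robot's left (turned up to 0.3 rad); z up. Stands to the left or right, the tray on the other side.
- tray: Fixed open bamboo tray, 308 mm long (y), 80 wide (x), 35 high; walls 4 mm, dividers 4 mm thick and 30 high, floor 4 mm above the counter. Four compartments, each 72 x 72 mm inside, in a row at x = 0, y = -114, -38, 38, 114 mm. Origin: centre of the underside; y runs along the row to the robot's left (turned up to 0.3 rad), z up.
- jar: a round clear-glass jar with a steel screw lid as wide as itself; the lowest and widest of the four: 56 mm diameter, 80 mm high. Loose, about 200 g, upright in its ring on the rack's plate. Origin: centre of its underside; z up. Grip it from above, fingers closing across the row (rack's or tray's x), pads' middle about 60 mm above its underside: the tips then clear ring, rail and tray.
- brush_holder: a white ceramic toothbrush holder, a straight cylinder 54 mm in diameter and 100 mm high with four dark holes in its top. Loose, about 250 g, upright in its ring on the rack's plate. Origin: centre of its underside; z up. Grip it from above, fingers closing across the row (rack's or tray's x), pads' middle about 80 mm above its underside: the tips then clear ring, rail and tray.
- can: steel shaving-foam can, 46 mm diameter up to 92 mm, white plastic cap 43 mm diameter; the tallest: 124 mm high. Loose, about 160 g, upright in its ring on the rack's plate. Origin: centre of its underside; z up. Grip it from above, fingers closing across the row (rack's or tray's x), pads' middle about 78 mm above its underside: the tips then clear ring, rail and tray.
- bottle: amber glass bottle, the slimmest: 42 mm diameter up to 76 mm, then shoulder and black cap 25 mm diameter; 105 mm high. Loose, about 150 g, upright in its ring on the rack's plate. Origin: centre of its underside; z up. Grip it from above, fingers closing across the row (rack's or tray's x), pads' middle about 62 mm above its underside: the tips then clear ring, rail and tray.
- ring_jar: Fixed steel wire ring, 64 mm inside diameter, 20 mm above the rack's plate, clipped to the rail on its +x side (clip top 31 mm above the counter). The jar stands in it at the start, 4 mm play all round, so it shows that thing's place in the row. Origin: ring's axis, top of the plate (4 mm above the counter); axes as the rack's.
- ring_brush_holder: Fixed steel wire ring, 62 mm inside diameter, 20 mm above the rack's plate, clipped to the rail on its +x side (clip top 31 mm above the counter). The brush holder stands in it at the start, 4 mm play all round, so it shows that thing's place in the row. Origin: ring's axis, top of the plate (4 mm above the counter); axes as the rack's.
- ring_can: Fixed steel wire ring, 54 mm inside diameter, 20 mm above the rack's plate, clipped to the rail on its +x side (clip top 31 mm above the counter). The can stands in it at the start, 4 mm play all round, so it shows that thing's place in the row. Origin: ring's axis, top of the plate (4 mm above the counter); axes as the rack's.
- ring_bottle: Fixed steel wire ring, 50 mm inside diameter, 20 mm above the rack's plate, clipped to the rail on its +x side (clip top 31 mm above the counter). The bottle stands in it at the start, 4 mm play all round, so it shows that thing's place in the row. Origin: ring's axis, top of the plate (4 mm above the counter); axes as the rack's.

How it is judged (in metres and radians):
At the end, for the whole second after the job is handed in: Each toiletry stands in the tray compartment that has the same place in the row as its ring has in the rack, within 18 mm of the compartment's centre in x and y, upright within 0.08 rad, its underside within 5 mm of the tray's inner floor, and at rest (below 10 mm/s) (((y of ring_jar in the frame of rack between -0.134 and -0.094 m and y of jar in the frame of tray between -0.132 and -0.096 m) or (y of ring_jar in the frame of rack between -0.058 and -0.018 m and y of jar in the frame of tray between -0.056 and -0.02 m) or (y of ring_jar in the frame of rack between 0.018 and 0.058 m and y of jar in the frame of tray between 0.02 and 0.056 m) or (y of ring_jar in the frame of rack between 0.094 and 0.134 m and y of jar in the frame of tray between 0.096 and 0.132 m)) and x of jar in the frame of tray between -0.018 and 0.018 m and z of jar in the frame of tray between -0.001 and 0.009 m and angle between each of jar, brush_holder, can, bottle's own z axis and vertical below 0.08 rad and linear speed of each of jar, brush_holder, can, bottle below 0.01 m/s and ((y of ring_brush_holder in the frame of rack between -0.134 and -0.094 m and y of brush_holder in the frame of tray between -0.132 and -0.096 m) or (y of ring_brush_holder in the frame of rack between -0.058 and -0.018 m and y of brush_holder in the frame of tray between -0.056 and -0.02 m) or (y of ring_brush_holder in the frame of rack between 0.018 and 0.058 m and y of brush_holder in the frame of tray between 0.02 and 0.056 m) or (y of ring_brush_holder in the frame of rack between 0.094 and 0.134 m and y of brush_holder in the frame of tray between 0.096 and 0.132 m)) and x of brush_holder in the frame of tray between -0.018 and 0.018 m and z of brush_holder in the frame of tray between -0.001 and 0.009 m and ((y of ring_can in the frame of rack between -0.134 and -0.094 m and y of can in the frame of tray between -0.132 and -0.096 m) or (y of ring_can in the frame of rack between -0.058 and -0.018 m and y of can in the frame of tray between -0.056 and -0.02 m) or (y of ring_can in the frame of rack between 0.018 and 0.058 m and y of can in the frame of tray between 0.02 and 0.056 m) or (y of ring_can in the frame of rack between 0.094 and 0.134 m and y of can in the frame of tray between 0.096 and 0.132 m)) and x of can in the frame of tray between -0.018 and 0.018 m and z of can in the frame of tray between -0.001 and 0.009 m and ((y of ring_bottle in the frame of rack between -0.134 and -0.094 m and y of bottle in the frame of tray between -0.132 and -0.096 m) or (y of ring_bottle in the frame of rack between -0.058 and -0.018 m and y of bottle in the frame of tray between -0.056 and -0.02 m) or (y of ring_bottle in the frame of rack between 0.018 and 0.058 m and y of bottle in the frame of tray between 0.02 and 0.056 m) or (y of ring_bottle in the frame of rack between 0.094 and 0.134 m and y of bottle in the frame of tray between 0.096 and 0.132 m)) and x of bottle in the frame of tray between -0.018 and 0.018 m and z of bottle in the frame of tray between -0.001 and 0.009 m); the robot touches nothing.
It fails at once if the jar is dropped or knocked: it moves faster than 0.5 m/s (a fall of some 13 mm) while the fingers do not touch it (linear speed of jar above 0.5 m/s and contact force between the fingers and jar below 0.05 N).
It fails at once if the brush holder is dropped or knocked: it moves faster than 0.5 m/s (a fall of some 13 mm) while the fingers do not touch it (linear speed of brush_holder above 0.5 m/s and contact force between the fingers and brush_holder below 0.05 N).
It fails at once if the can is dropped or knocked: it moves faster than 0.5 m/s (a fall of some 13 mm) while the fingers do not touch it (linear speed of can above 0.5 m/s and contact force between the fingers and can below 0.05 N).
It fails at once if the bottle is dropped or knocked: it moves faster than 0.5 m/s (a fall of some 13 mm) while the fingers do not touch it (linear speed of bottle above 0.5 m/s and contact force between the fingers and bottle below 0.05 N).
It also fails if it takes over 109 s, if anything falls off the work surface, if the arm or the gripper's body presses on something with over 40 N, if the wrist force passes 120 N, or if a joint passes its speed limit or range.

## Working session

There is one attempt and no reset: what is moved stays moved. The work goes in short steps, each a Python script; the robot and the scene stay as the last script left them, time stands still between calls to the robot, and variables do not carry over. Pictures are saved under pics/ and viewed, about 12 in all and at most 16, crops included, and the job is handed in when it is done.

```bash
ls; mkdir -p pics; python3 - <<'E'
from rig import robot
import cv2,numpy as np
for n in("top","scene"):
    im,d=robot.grab_frame(n); cv2.imwrite(f"pics/{n}0.png",im[:,:,::-1]); np.savez(f"{n}0.npz",im=im,d=d)
    i=robot.camera_info(n); print({k:(np.round(v,4).tolist() if k=="view" else v) for k,v in i.items()}, (d>0).mean())
print(robot.camera_info("wrist")); print(robot.read_tcp_rot(),robot.read_t())
E
```

```text
pics
{'vfov': 51.28473695712377, 'cx': 322.73887228597664, 'cy': 241.90393089096926, 'k1': -0.10784565850836438, 'view': [[0.0229, -0.9993, 0.0296, -0.0328], [-0.981, -0.0282, -0.1919, 0.5253], [0.1926, -0.0247, -0.981, 0.8624], [0.0, 0.0, 0.0, 1.0]]} 0.9958723958333333
{'vfov': 56.838173845660755, 'cx': 312.5869350407652, 'cy': 234.5194363591742, 'k1': -0.08758711553520153, 'view': [[-0.3841, 0.9233, 0.003, 0.1907], [0.7684, 0.3215, -0.5534, -0.3877], [-0.5119, -0.2102, -0.8329, 1.06], [0.0, 0.0, 0.0, 1.0]]} 0.9960286458333333
{'vfov': 59.70485583008911, 'cx': 323.56261289396275, 'cy': 236.7542333697228, 'k1': -0.08415745663949098, 'T_tool_cam': array([[ 2.71068145e-04, -9.64675789e-01, -2.63439839e-01,
         7.20900155e-02],
       [ 9.99999918e-01,  1.82321589e-04,  3.61323103e-04,
         9.03089166e-04],
       [-3.00528879e-04, -2.63439915e-01,  9.64675759e-01,
        -1.57236132e-01],
       [ 0.00000000e+00,  0.00000000e+00,  0.00000000e+00,
         1.00000000e+00]])}
[[-9.16441956e-01 -4.00166905e-01 -7.67610803e-04]
 [-4.00167610e-01  9.16440963e-01  1.35868244e-03]
 [ 1.59770236e-04  1.55232657e-03 -9.99998782e-01]] 0.1
```

View pics/top0.png

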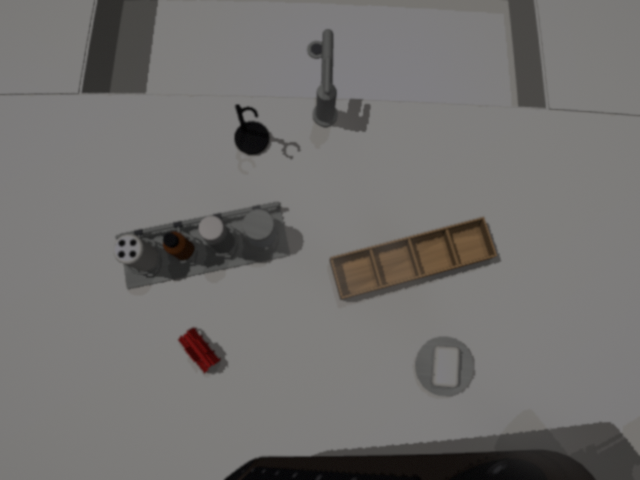

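View pics/scene0.png

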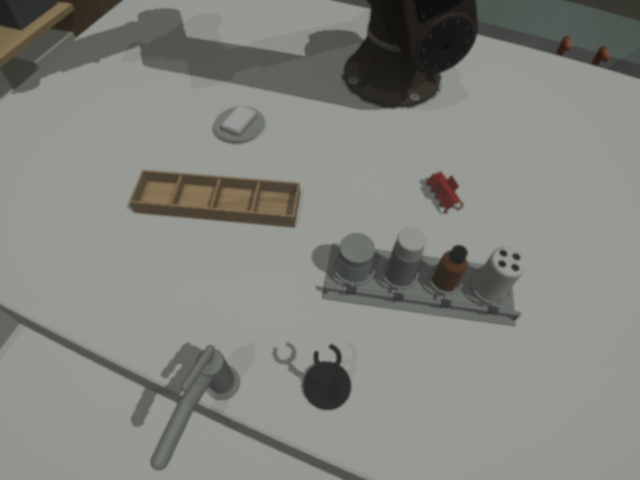

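The top view shows, from left to right, the brush holder (130,250), bottle (178,243), can (212,232) and jar (258,228) in the rack. The empty tray is centred at about (413,258), and the faucet, cup, red clip and soap are clear of the path. The scene view shows the same order.

```bash
cat > h.py <<'E'
from rig import robot
import cv2,numpy as np
def cloud(n,d,T=None):
    i=robot.camera_info(n); f=240/np.tan(np.radians(i["vfov"]/2))
    K=np.array([[f,0,i["cx"]],[0,f,i["cy"]],[0,0,1.]])
    u,v=np.meshgrid(np.arange(640.),np.arange(480.))
    s=cv2.undistortPoints(np.stack([u,v],-1).reshape(-1,1,2),K,np.array([i["k1"],0,0,0.])).reshape(480,640,2)
    P=np.dstack([s*d[...,None],d])
    if T is None: T=np.linalg.inv(i["view"])
    return P@T[:3,:3].T+T[:3,3]
def wristT():
    T=np.eye(4); T[:3,:3]=robot.read_tcp_rot(); T[:3,3]=robot.read_position()
    return T@robot.camera_info("wrist")["T_tool_cam"]
def rect(P):
    c,s,a=cv2.minAreaRect(P[:,:2].astype(np.float32)); b=cv2.boxPoints((c,s,a))
    e=[b[1]-b[0],b[2]-b[1]]; l=max(e,key=np.linalg.norm); l=l*np.sign(l[1])
    return np.round(c,4),np.round(sorted(s),4),np.arctan2(-l[0],l[1])   # yaw of frame whose y is l
E
python3 - <<'E'
from h import *
for n in("top","scene"):
    z=np.load(n+"0.npz");im,d=z["im"],z["d"];P=cloud(n,d)
    hsv=cv2.cvtColor(im,cv2.COLOR_RGB2HSV)
    v=d>0; X,Y,Z=P[...,0],P[...,1],P[...,2]
    print(n,"counter z",np.median(Z[v&(abs(X-.45)<.1)&(abs(Y)<.3)]))
    reg=(X>.3)&(X<.7)&(Y<.05)&(Y>-.5)
    m=(reg&v&(Z>.029)&(Z<.042)&(hsv[...,1]>60)).astype(np.uint8)
    k,l,st,_=cv2.connectedComponentsWithStats(m); 
    for j in range(1,k):
        if st[j,4]>100: print("tray",rect(P[l==j]),Z[l==j].mean(),st[j])
    reg=(X>.38)&(X<.62)&(Y>.03)&(Y<.5)
    for lo,hi in((.076,.09),(.097,.111),(.12,.135)):
        m=(reg&v&(Z>lo)&(Z<hi)).astype(np.uint8); k,l,st,_=cv2.connectedComponentsWithStats(m)
        for j in range(1,k):
            if st[j,4]>25: q=P[l==j]; print(lo,st[j],q.mean(0).round(4),np.ptp(q,axis=0).round(3))
    m=(reg&v&(Z>.022)&(Z<.034)).astype(np.uint8); print("rail",m.sum())
    m=(reg&v&(Z>.002)&(Z<.034)).astype(np.uint8);m=cv2.morphologyEx(m,cv2.MORPH_OPEN,np.ones((3,3))); k,l,st,_=cv2.connectedComponentsWithStats(m); 
    for j in range(1,k):
        if st[j,4]>200: print("rack",rect(P[l==j]),st[j])
E
```

```text
top counter z 0.0016518214701346512
tray (array([ 0.5068, -0.1916]), array([0.0789, 0.3083]), np.float32(0.28716666)) 0.033827560880706035 [ 331  217  166   82 1070]
0.076 [242 209  32  31 777] [0.5485 0.0978 0.0846] [0.055 0.055 0.013]
0.076 [212 229  18  17  42] [0.5183 0.1573 0.0828] [0.031 0.028 0.012]
0.076 [163 232  23  22 219] [0.5077 0.2392 0.0837] [0.039 0.039 0.013]
0.076 [128 238  20  28  83] [0.4867 0.2993 0.0834] [0.05  0.03  0.014]
0.097 [206 224  22  20  74] [0.5202 0.1593 0.1018] [0.034 0.034 0.014]
0.097 [163 233  16  15 153] [0.5109 0.2433 0.1081] [0.023 0.025 0.014]
0.097 [113 235  31  30 729] [0.4938 0.3175 0.1044] [0.051 0.054 0.012]
0.12 [198 216  27  25 492] [0.5295 0.1707 0.1282] [0.041 0.043 0.013]
rail 1464
rack (array([0.5244, 0.209 ]), array([0.1142, 0.3175]), np.float32(0.22813815)) [ 124  201  166   88 5556]
scene counter z -9.029003269805935e-05
tray (array([ 0.5072, -0.192 ]), array([0.0806, 0.3068]), np.float32(0.28438157)) 0.0323033327741702 [ 130  171  169   48 1028]
0.076 [339 233  36  32 903] [0.5511 0.0967 0.0823] [0.056 0.056 0.009]
0.076 [392 250  28  19 138] [0.5488 0.1712 0.0831] [0.02  0.045 0.014]
0.076 [441 251  26  23 306] [0.5214 0.2424 0.0819] [0.036 0.04  0.013]
0.076 [486 259  36  26 188] [0.5155 0.3131 0.0827] [0.036 0.051 0.014]
0.097 [394 243  28  18 138] [0.5469 0.1711 0.1037] [0.02  0.042 0.014]
0.097 [450 245  18  18 233] [0.515  0.2436 0.1059] [0.025 0.024 0.013]
0.097 [490 247  35  31 827] [0.4986 0.317  0.102 ] [0.052 0.052 0.009]
0.12 [397 227  29  26 580] [0.5334 0.171  0.126 ] [0.043 0.041 0.01 ]
rail 2333
rack (array([0.5366, 0.2099]), array([0.0829, 0.3156]), np.float32(0.20025945)) [ 323  256  190   68 3528]
```

```bash
cat >> h.py <<'E'
def ori(yaw):
    c,s=np.cos(yaw),np.sin(yaw); return np.array([[s,-c,0],[-c,-s,0],[0,0,-1.]])
E
python3 - <<'E'
from h import *
z=np.load("top0.npz");P=cloud("top",z["d"]);print("cup",P[125:150,240:265].reshape(-1,3).mean(0),"faucet",P[70:125,318:335,2].max())
for nm,p,yaw in(("rack",(.515,.16,.33),.238),("tray",(.52,-.25,.33),.286)):
    print(nm,robot.ik(np.array(p),ori(yaw)))
R,t=ori(.286),np.array((.52,-.24,.33))
robot.goto(t,R); T=wristT(); im,d=robot.grab_frame("wrist"); cv2.imwrite("pics/w1.png",im[:,:,::-1]); P=cloud("wrist",d,T)
hsv=cv2.cvtColor(im,cv2.COLOR_RGB2HSV); Z=P[...,2]
m=(d>0)&(Z>.029)&(Z<.042)&(hsv[...,1]>60); print("tray",rect(P[m]),Z[m].mean())
robot.goto(np.array((.51,.17,.36)),ori(.238)); T=wristT(); im,d=robot.grab_frame("wrist"); cv2.imwrite("pics/w2.png",im[:,:,::-1]); P=cloud("wrist",d,T);Z=P[...,2];X,Y=P[...,0],P[...,1]
for n,zz,(x,y) in(("jar",.084,(.55,.097)),("can",.128,(.5315,.171)),("bottle",.109,(.513,.2435)),("bh",.104,(.496,.317))):
    m=(d>0)&(abs(Z-zz)<.006)&(np.hypot(X-x,Y-y)<.037)
    if m.sum()>20: c,r=cv2.minEnclosingCircle(P[m][:,:2].astype(np.float32)); print(n,m.sum(),P[m].mean(0).round(4),np.round(c,4),round(r,4))
print(robot.read_qpos(),robot.read_t())
E
```

```text
cup [0.74299329 0.12580805 0.01194104] faucet 0.9478093470444422
rack [ 38.09273901   4.70130603  -6.53496611   0.         -78.76372786
 -24.45634349]
tray [ -6.26087801   8.46627078  -2.19953835   0.         -79.33419088
  22.64747095]
tray (array([ 0.5118, -0.2179]), array([0.08 , 0.254]), np.float32(0.2862649)) 0.03299570457607376
jar 2442 [0.5465 0.0967 0.083 ] [0.5466 0.0966] 0.0281
can 1554 [0.5287 0.1701 0.1267] [0.5287 0.1711] 0.0215
bottle 443 [0.5103 0.2433 0.1079] [0.5106 0.2438] 0.0127
bh 263 [0.4977 0.2976 0.1014] [0.4963 0.3024] 0.0209
[ 3.92388164e+01  4.07018887e+00 -3.48671472e+00  4.30728135e-03
 -8.24590749e+01 -2.56747298e+01] 3.4167
```

View pics/w2.png

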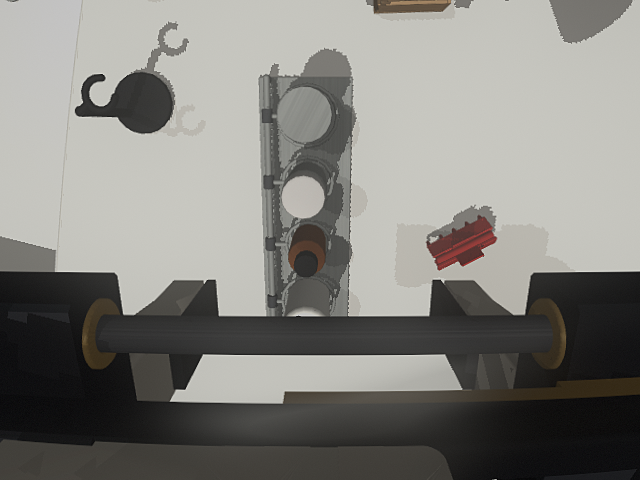

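The wrist view looks straight along the rack, with the jar (305,115), can (303,197) and bottle (306,255), and the brush holder hidden behind the gripper. The wrist positions agree with the fixed cameras to about 3 mm, so I'm starting with the jar.

```bash
cat >> h.py <<'E'
RY,TY=.238,.286; TC=np.array([.506,-.192])
OBJ=dict(jar=((.548,.097),.060,-.114),can=((.530,.171),.078,-.038),bottle=((.511,.2435),.062,.038),bh=((.495,.317),.080,.114))
def slot(y): return TC+y*np.array([-np.sin(TY),np.cos(TY)])
def v(xy,z): return np.array([xy[0],xy[1],z])
def move(n):
    xy,g,y=OBJ[n]; zg=.004+g-.019; R=ori(RY); S=slot(y); RT=ori(TY)
    robot.servo_line(v(xy,.185),R,.25); robot.servo_line(v(xy,zg),R,.12)
    robot.move_gripper(0.); w=robot.read_grip_width(); f0=robot.read_force()
    robot.servo_line(v(xy,zg+.075),R,.1); print(n,"width mm",88*w,88*robot.read_grip_width(),"df",(robot.read_force()-f0).round(2))
    robot.servo_line(v(S,zg+.075),RT,.2); robot.servo_line(v(S,zg+.012),RT,.1); f1=robot.read_force()
    robot.servo_line(v(S,zg+.0005),RT,.03); print("set df",(robot.read_force()-f1).round(2),88*robot.read_grip_width(), robot.read_position()-v(S,zg))
    robot.move_gripper(1.); robot.servo_line(v(S,.185),RT,.15); print("t",robot.read_t())
E
python3 - <<'E'
from h import *
move("jar")
robot.servo_line(np.array((.55,-.17,.3)),ori(TY),.25)
im,d=robot.grab_frame("wrist");cv2.imwrite("pics/w3.png",im[:,:,::-1]); im,d=robot.grab_frame("scene");cv2.imwrite("pics/s3.png",im[:,:,::-1])
E
```

```text
jar width mm 55.85674416009703 56.03658995353035 df [ 0.62  0.58 -5.07]
set df [ 0.02 -0.05  0.43] 56.09517264311601 [-9.55903945e-05  1.14062523e-05  3.35380654e-04]
t 12.475
```

View pics/w3.png

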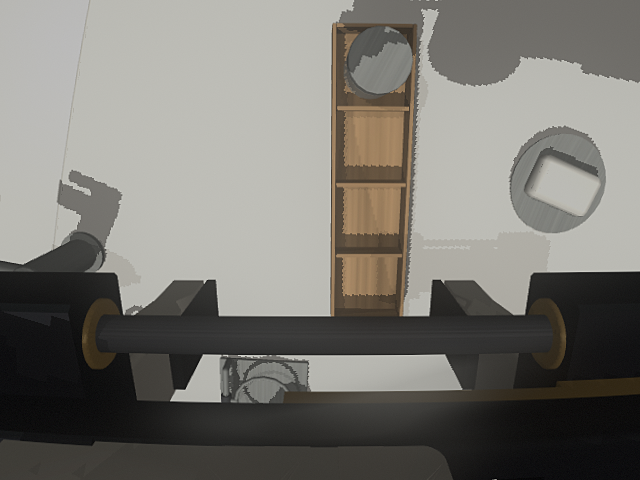

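The jar stands upright in the rightmost compartment, lid at (379,62), and the grip width of 56 mm matches. I'm moving the other three the same way.

```bash
python3 - <<'E'
from h import *
move("can"); move("bottle"); move("bh")
robot.goto(np.array((.45,.2,.3)),ori(RY)); robot.dwell(.3)
for n in("top","scene"):
    im,d=robot.grab_frame(n); cv2.imwrite(f"pics/{n}9.png",im[:,:,::-1]); P=cloud(n,d);X,Y,Z=np.moveaxis(P,-1,0)
    for k,zz in(("jar",.084),("can",.128),("bottle",.109),("bh",.104)):
        S=slot(OBJ[k][2]); m=(d>0)&(abs(Z-zz)<.005)&(np.hypot(X-S[0],Y-S[1])<.038)
        print(n,k,m.sum(),(P[m].mean(0)-v(S,zz)).round(4) if m.any() else None)
print(robot.read_t())
E
```

```text
can width mm 45.57688208868548 45.43009249093701 df [ 0.56  1.79 -2.61]
set df [ 0.57 -0.52  0.79] 45.600915639515726 [-8.06025203e-05 -5.47907178e-06  3.75394185e-04]
t 23.15
bottle width mm 41.68910423902263 41.476046913788934 df [-1.27 -0.28 -0.35]
set df [0.63 0.52 0.33] 41.75678940289078 [-9.68856086e-05 -1.12830324e-05  3.85156976e-04]
t 33.6583
bh width mm 53.02110424248188 53.31428416519119 df [ 1.    0.73 -4.6 ]
set df [0.47 0.17 0.11] 53.19092731715918 [-8.57522986e-05 -3.60006629e-05  3.78461125e-04]
t 43.6083
top jar 693 [0.0008 0.0019 0.    ]
top can 452 [0.001  0.0023 0.    ]
top bottle 167 [0.0013 0.0025 0.0002]
top bh 733 [0.0005 0.0033 0.0001]
scene jar 586 [ 0.0018  0.0012 -0.0015]
scene can 359 [ 0.0022  0.0017 -0.0019]
scene bottle 132 [ 0.001   0.0015 -0.0013]
scene bh 555 [ 0.0023  0.0023 -0.0016]
45.175
```

View pics/scene9.png

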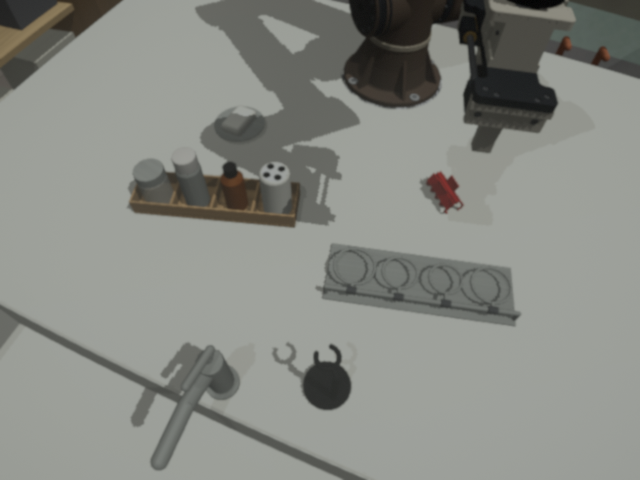

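All four stand upright in the tray at (152,180), (190,178), (233,188) and (275,188), in the same order as in the rack. The rack is empty and the arm is clear.

```bash
python3 -c "
from rig import robot
robot.job_done(); print(robot.read_t())"
```

```text
the job is handed in; nothing more can be done
the job is handed in; nothing more can be done
```

All four toiletries are in the bamboo tray, one per compartment and in the same left-to-right order as in the rack: brush holder, bottle, can, jar. I handed the job in after about 45 s of robot time; it reports no verdict.

- **Position:** the last top and scene pictures put each item within about 3.5 mm of its compartment's centre, with its top within 2 mm of the expected height. In the picture all four stand upright, with the rack empty and the arm clear.
- **Grips:** the measured grip widths matched each item's diameter to within 1 mm, and the set-down forces stayed below about 1 N.
- **Disagreements:** the cameras differed by 3–5 mm on where the items stood in the rack. The wrist camera saw the brush holder only partly, so I placed that one from the two fixed cameras. On lifting the jar and brush holder, the force reading changed by about 5 N, more than their weight. I put this down to motion or the ring rubbing and did not look into it further.

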